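Stroke check of a spring-return syringe

ROBOT

A 7-joint arm with a two-finger parallel gripper is mounted at the origin on the work surface. World frame = base frame: x ahead of the robot, y to its left, z up, the work surface at z = 0. Lengths are in m, angles in degrees, forces in N, time in s.
With the tool pointing down it reaches from about 0.425 to 0.875 m from the base axis. Payload 4.7 kg.
Tool frame: the origin (TCP) lies between the finger pads; the fingertips stand env.finger_overhang ahead of it and the grasp point (between the pads) lies 5 mm behind it (env.finger_overhang is the distance from the TCP to the fingertips, in m); z points along the fingers, y is the line along which they close (so a half turn about z gives the same grasp; the last joint's range is limited). The gripper opens to 87 mm and grips with 3 to 60 N. Pads are 19 mm wide; open, the fingers measure 117 mm over their backs; the gripper's body (75 mm by 190 mm) begins 51 mm behind the grasp point.
Start: joints at [72.313, 18.392, -4.016, 83.108, 1.295, 78.541, -3.26], TCP at [0.206, -0.616, 0.237] pointing down, gripper open.
Joint ranges: [-163.93, 163.93], [-17.29, 119.83], [-79.2, 71.16], [3.27, 140.29], [-89.18, 269.18], [5.43, 117.66], [-154.24, 154.24]. Speed limits (degrees/s): [147.25, 147.25, 180, 180, 180, 180, 180].

INTERFACE

Orientations are given as [roll, pitch, yaw] about the fixed x, y, z axes, in that order (R = Rz(yaw) Ry(pitch) Rx(roll)).
In Python, from cell import telemetry, eyes, env, models gives the robot as it stands. The module is installed in compiled form; this text tells all that it offers.
- The arm moves only by the tool drive_tool, never from a script. Its arguments are lists of equal length, an entry for each row: "angular": the turn, a rotation vector about the tool's x, y, z in rad, a list of three; "delta_pos": the shift along the tool's x, y, z in cm, a list of three; "gripper": the finger opening in cm, from 0 to 8.7. A call has 1 to 20 rows; each row shifts and turns the commanded pose from where the row before left it, along the tool's axes as they then stand; what a row does not reach is not made up. A row lasts 1/10 s, in which the tool goes at most 50 mm and 8.59 degrees, less where a joint would pass 70% of its speed; a pose out of reach is approached as far as the arm can. A call with a gripper value outside its range is refused whole. The fingers move at their own pace and stop on an object; "squeeze" is the grip in N (left out, the last holds). Time passes only in rows, so rows that do not move let the fingers close. It gives the time, the measured TCP pose, the force, the opening and the grip force at its end, in the units of the state.
- telemetry.get_obs(): the state, without advancing time (a new reading comes with each control period).
- eyes.read_camera(name): name is "scene" or "top"; returns a dict with "pixels" (420x560x3 uint8, red, green, blue), "mtx" (3x3 intrinsics, pixels), "origin" and "orientation" of the camera in the world. Camera axes: x right, y down, z forward; pixel columns grow to the right and rows downward; lengths in m; the calibration is good to about 2 mm. A picture is of the moment at which its call begins. There is no depth.
- env.sign_off(): hands the job in; it is judged then, once.
Trained networks look in a picture, given as the dict that the camera call returned (one of the last four; its "shot" number tells which), for a name from the list of things; names that differ only in an ending like _2 or _b are one class to them, and where a whole thing is asked for, a point or a joint stands for the part that bears it (a point fixed in the world has none). Each returns a list of dicts, best first, with "p" (0 to 1); they miss things now and then, are a little off and sometimes report something else, mostly with a low value. They report only what shows in the picture. A call takes as long as a camera call. They do not tell look-alikes from the thing itself.
- models.search_frame(picture, target): "centre" ([column, row] in pixels, amid what is visible of it).
- models.cut_out(picture, target): "pixels" (420x560 bool, what is visible of it) and "centre" ([column, row] in pixels, amid what is visible of it).
The state is a dict: "time_s": time; "qpos": joint angles; "joint_velocities": joint speeds; "effort": joint torques, N m; "tool_pos": TCP position; "tool_rot": TCP orientation; "force": force on the tool from outside, world axes, zero at the start; "wrist_torque": the same for the moment, N m; "grip_width": finger opening in m; "grasp_force": force on a finger pad.
Only numpy, scipy, OpenCV 4.12 (cv2) and the standard library are available. Lean on these libraries where they do the work, as an engineer would, in place of code of your own. Each camera call takes 0.05 s, during which the arm holds its last target. There are 200 camera calls.

TASK

Do the stroke check on the spring-return dosing syringe: pick it up by its clear barrel from the blue mat, set it down fully home in the check cradle with its handle on the scale side, and let go. Then take it by its yellow handle and draw the plunger out until the red disc stands level with the orange pointer, without drawing past it, hold it there for about two seconds, ease it gently all the way back in rather than letting it snap, and leave the syringe lying in the cradle. Leave the jar and the dishes alone.

Things in the scene. Friction and masses are not known exactly. Their poses are not given: they have to be found in the camera images.
- syringe: Loose syringe lying level, 0.28 kg. Clear round barrel 30 mm diameter, 156 long along its x; two white flanges 48 mm square, 8 thick, centred 68 mm either side of the middle, on whose flats it lies (128 mm of bare barrel between). Steel nozzle 12 mm diameter, 18 long at the +x end, sprung plunger at the -x end. Origin under the barrel's middle at the flanges' underside, 24 mm below the axis; z up.
- barrel_mid (a point): Middle of the syringe's barrel on its axis: where to grip it crosswise from above (30 mm wide). 24 mm above what the flanges lie on.
- draw_line (a point): Centre of the plunger's red disc (36 mm diameter, 6 mm thick) on the syringe's axis; 90 mm from barrel_mid towards the syringe's -x when home.
- grip_mid (a point): Middle of the plunger's yellow handle grip (40 mm long along the axis, 22 mm wide, 22 mm high), on the axis, 23 mm farther out than the red disc's middle; a yellow end cap 30 mm in diameter, 6 mm thick, closes its outer end.
- plunger (a joint): How far the plunger is drawn out, m: 0 fully home, at most 0.075; grows as the handle moves to the syringe's -x. A spring pulls it home with 4 N at home and 1.2 N more per 10 mm; damped, 25 N per m/s. Let go far out, it snaps back.
- cradle: Fixed check cradle; place and yaw vary. Aluminium plate 340 (its x) by 130 mm, 12 thick; origin under its centre. On the +x half two grey pedestals, tops at 46 mm, each with two cheeks 38 mm apart inside, flared at the top (98 mm). Barrel lies between cheeks, flanges rest on the pedestals outside them. On the -x half a white scale, top at 22 mm: the handle's side.
- seat (a point): Where barrel_mid belongs: 80 mm to the cradle's +x of its centre, 70 mm above the bench. Axes as the cradle's; the seated syringe's x lies along the cradle's +x, handle to -x. Cheeks stand 44 to 56 mm from here each way along x (84 mm free between the pedestals for the fingers); the flanges have 8 mm of play along x each way, and the cheeks stop the barrel from following the pull.
- index_tip (a point): Tip of the orange pointer on the cradle's white scale, 34 mm above the bench, 22 mm to the cradle's +y of the seated syringe's axis; its place along the cradle's x varies. Axes as the cradle's. The pointer runs 39 mm from here in +y; its block is 12 mm wide. The red disc's middle is level with it at the same place along the cradle's x: a draw of 20 to 65 mm.
- mat: Blue bench mat, 280 by 200 mm (its x by y), 6 mm thick, fixed; origin under its centre. The syringe starts lying on it.
- dish_stack: Bystander: two closed culture dishes, one on the other, 91 mm diameter, 34 mm high; origin under the centre.
- dish_single: Bystander: one closed culture dish, 91 mm diameter, 17 mm high; origin under the centre.
- jar: Bystander: amber jar with a white lid, 56 mm diameter, 75 mm high; origin under the centre.
Not all that is in view belongs to the job. There is more than one size of the syringe; the job needs the largest.

How it is judged:
By the outcome, as a careful person would: the job done as asked, in the order asked, and still so for the second after the job is handed in, with the robot touching nothing.
It also fails if it takes over 58 s, if anything falls off the work surface, if the arm or the gripper's body presses on something with over 40 N, if the wrist force passes 120 N, or if a joint passes its speed limit or range.

## Working session

There is one attempt and no reset: what is moved stays moved. The work goes in short steps, Python scripts to look and compute and a tool call to move; the robot and the scene stay as the last step left them, time stands still between calls to the robot, and variables do not carry over. Pictures are saved under pics/ and viewed, at most 13 in all, crops included, and the job is handed in when it is done.

Besides the shell and the picture viewer there is one more tool, called after "Request:" by a JSON object that holds its "fn" and its "kwargs". drive_tool: Moves the arm, as the interface text tells. Its arguments: {"type":"object","properties":{"angular":{"type":"array","items":{"type":"array","items":{"type":"number"}}},"delta_pos":{"type":"array","items":{"type":"array","items":{"type":"number"}}},"gripper":{"type":"array","items":{"type":"number"}},"squeeze":{"type":"number"}},"required":["angular","delta_pos","gripper"]}

```bash
mkdir -p pics
cat > h.py <<'E'
import numpy as np, cv2
from scipy.spatial.transform import Rotation as R
from cell import telemetry, eyes, env, models
def Rc(c):
    o=np.array(c["orientation"],float)
    return o if o.shape==(3,3) else R.from_euler('xyz',o,degrees=True).as_matrix()
def px2w(c,p,z):
    d=Rc(c)@np.linalg.inv(c["mtx"])@[p[0],p[1],1]; o=np.array(c["origin"])
    return o+d*(z-o[2])/d[2]
def w2px(c,w):
    q=np.array(c["mtx"])@Rc(c).T@(np.array(w)-c["origin"]); return q[:2]/q[2]
def save(c,n): cv2.imwrite(f"pics/{n}.png",cv2.cvtColor(c["pixels"],cv2.COLOR_RGB2BGR))
E
python3 - <<'E'
from h import *
print(env.finger_overhang, telemetry.get_obs())
for n in("top","scene"):
    c=eyes.read_camera(n); save(c,n+"0"); print(n,c["origin"],c["orientation"],c["mtx"])
    for t,z in(("syringe",.03),("barrel_mid",.03),("draw_line",.03),("grip_mid",.03),("cradle",.012),("index_tip",.034),("mat",.006),("jar",.04),("dish_stack",.02),("dish_single",.01)):
        print(t,[(round(d["p"],2),np.round(d["centre"]),np.round(px2w(c,d["centre"],z)[:2],3)) for d in models.search_frame(c,t)[:4]])
E
```

```text
0.014 {'time_s': 0.0, 'qpos': array([72.31407043, 18.43974932, -4.01437738, 83.17481106,  1.29511199,
       78.54060658, -3.26092975]), 'joint_velocities': array([-0.086237  , -0.03230821, -0.03472745, -0.01725726, -0.00081639,
       -0.00976838,  0.02426192]), 'effort': array([-6.39753507e-04, -4.91274047e+01, -4.04133741e-01, -3.12528992e+01,
       -6.39001513e-02,  4.35206573e-02,  1.69535642e-04]), 'tool_pos': array([ 0.20595493, -0.61595394,  0.23545431]), 'tool_rot': array([-1.79890077e+02,  6.21484871e-03,  1.84936806e+01]), 'force': array([ 0.20276253, -0.62502443,  0.0182593 ]), 'wrist_torque': array([ 0.00824936, -0.01460524, -0.02717603]), 'grasp_force': 0.0, 'grip_width': 0.0872413965093196}
top [ 0.44464808 -0.09715625  1.0744083 ] [-176.10577818    0.3847218   -88.47598976] [[431.94145708   0.         280.48661386]
 [  0.         431.94145708 211.25767238]
 [  0.           0.           1.        ]]
syringe [(0.9, array([343., 204.]), array([ 0.538, -0.238])), (0.88, array([346., 317.]), array([ 0.267, -0.251])), (0.79, array([449., 207.]), array([ 0.536, -0.496])), (
[... 1577 characters left out ...]
1., 169.]), array([ 0.548, -0.485]))]
draw_line [(0.76, array([246., 212.]), array([ 0.566, -0.15 ])), (0.65, array([249., 152.]), array([ 0.334, -0.286]))]
grip_mid [(0.68, array([248., 153.]), array([ 0.341, -0.288])), (0.61, array([242., 214.]), array([ 0.576, -0.156])), (0.51, array([169., 167.]), array([ 0.516, -0.446]))]
cradle [(0.95, array([396., 283.]), array([0.574, 0.242]))]
index_tip [(0.62, array([406., 299.]), array([0.621, 0.272]))]
mat [(0.62, array([226., 203.]), array([ 0.541, -0.231]))]
jar [(0.86, array([250., 297.]), array([ 0.779, -0.002]))]
dish_stack [(0.95, array([328., 345.]), array([0.783, 0.173]))]
dish_single [(0.63, array([196., 270.]), array([ 0.761, -0.158]))]
```

Run:
```python
import cv2
a=cv2.imread("pics/top0.png")[80:340,60:500]; cv2.imwrite("pics/topz.png",cv2.resize(a,(800,473),interpolation=cv2.INTER_CUBIC))
a=cv2.imread("pics/scene0.png")[100:400,100:500]; cv2.imwrite("pics/scenez.png",cv2.resize(a,(800,600),interpolation=cv2.INTER_CUBIC))
```

```text
(no output)
```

View pics/topz.png

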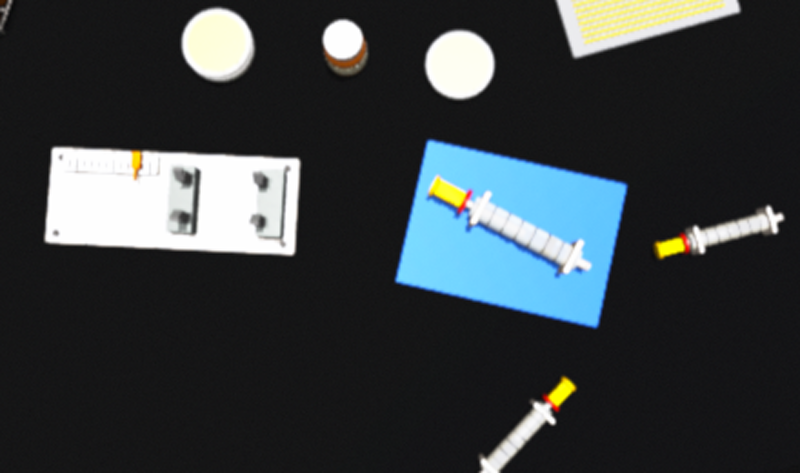

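View pics/scenez.png

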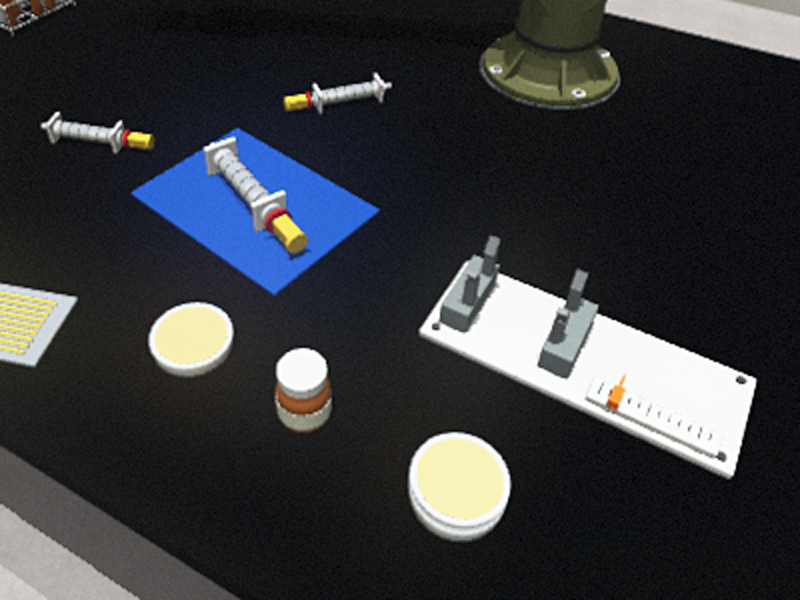

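The top view shows the largest syringe on the mat, with its handle near (300,182) and nozzle near (382,226). The cradle plate spans about (85–224, 161–220), and the orange pointer is at about (135,170) on the +x world side. So the cradle's +x points along world −y.

```bash
cat >> h.py <<'E'
def hsv(c): return cv2.cvtColor(c["pixels"],cv2.COLOR_RGB2HSV).astype(int)
def blob(m,near=None,rad=40):
    n,l,s,ce=cv2.connectedComponentsWithStats(m.astype(np.uint8))
    ok=[i for i in range(1,n) if s[i,4]>4 and (near is None or np.hypot(*(ce[i]-near))<rad)]
    i=max(ok,key=lambda i:s[i,4]); return l==i,ce[i]
def masks(c):
    h=hsv(c);H,S,V=h[...,0],h[...,1],h[...,2]
    return dict(yellow=(H>21)&(H<35)&(S>140)&(V>120),red=((H<6)|(H>172))&(S>130)&(V>80),orange=(H>=8)&(H<=20)&(S>150)&(V>120))
E
python3 - <<'E'
from h import *
c=eyes.read_camera("top"); s=eyes.read_camera("scene"); h=hsv(c)
# plate
m=np.zeros((420,560),bool); m[150:230,75:235]=c["pixels"][150:230,75:235].max(-1)>70
m,ce=blob(m); cn=max(cv2.findContours(m.astype(np.uint8),0,1)[0],key=cv2.contourArea).astype(float)
pts=np.float32([px2w(c,p[0],.012)[:2] for p in cn]); r=cv2.minAreaRect(pts); print("plate",r, cv2.boxPoints(r))
mk=masks(c); ms=masks(s)
b,ce=blob(mk["yellow"],(306,186)); y=px2w(c,ce,.03); print("yellow",y,b.sum())
b,ce=blob(mk["red"],(317,190)); rd=px2w(c,ce,.03); print("red",rd,b.sum())
for k,q in(("yellow",(245,212)),("red",(238,207))):
    b,ce=blob(ms[k],q); print("scene",k,px2w(s,ce,.03))
b,ce=blob(mk["orange"],(135,170)); ys,xs=np.where(b); print("orange top",[(x,yy) for x,yy in zip(xs,ys)])
b,ce=blob(ms["orange"],(408,298)); ys,xs=np.where(b); print("orange scene",[(x,yy) for x,yy in zip(xs,ys)])
for cc in(c,s):
  for t in("syringe","barrel_mid"):
    for d in models.cut_out(cc,t)[:4]:
        mm=d["pixels"]; p=np.array([px2w(cc,(x,yy),.03)[:2] for yy,x in zip(*np.where(mm))])
        if np.linalg.norm(p.mean(0)-[.54,-.23])<.08:
            u=np.linalg.svd(p-p.mean(0),full_matrices=False)[2][0]; t_=(p-p.mean(0))@u
            print(t,round(d["p"],2),mm.sum(),p.mean(0),np.degrees(np.arctan2(u[1],u[0])),t_.min(),t_.max())
E
```

```text
plate ((0.5620518922805786, 0.2253715544939041), (0.34374168515205383, 0.13556112349033356), 88.7147445678711) [[0.4904333  0.05506428]
 [0.62596035 0.05202363]
 [0.63367045 0.39567882]
 [0.49814343 0.3987195 ]]
yellow [ 0.57926072 -0.14806368  0.03      ] 160
red [ 0.56705247 -0.17093657  0.03      ] 16
scene yellow [ 0.57638588 -0.14952698  0.03      ]
scene red [ 0.5656585  -0.17888569  0.03      ]
orange top [(np.int64(137), np.int64(165)), (np.int64(137), np.int64(166)), (np.int64(137), np.int64(167)), (np.int64(137), np.int64(168)), (np.int64(137), np.int64(169)), (np.int64(136), np.int64(170)), (np.int64(137), np.int64(170)), (np.int64(136), np.int64(171)), (np.int64(137), np.int64(171)), (np.int64(135), np.int64(172)), (np.int64(136), np.int64(172)), (np.int64(134), np.int64(173)), (np.int64(135), np.int64(173)), (np.int64(134), np.int64(174)), (np.int64(134), np.int64(175)), (np.int64(134), np.int64(176)), (np.int64(134), np.int64(177))]
orange scene [(np.int64(411), np.int64(289)), (np.int64(411), np.int64(290)), (np.int64(410), np.int64(291)), (np.int64(410), np.int64(292)
[... 1608 characters left out ...]
nt64(404), np.int64(302)), (np.int64(405), np.int64(302)), (np.int64(406), np.int64(302)), (np.int64(407), np.int64(302)), (np.int64(408), np.int64(302)), (np.int64(405), np.int64(303)), (np.int64(406), np.int64(303)), (np.int64(407), np.int64(303)), (np.int64(408), np.int64(303))]
syringe 0.68 1136 [ 0.53607626 -0.2346362 ] -116.29226016740687 -0.12000974970748077 0.11344923926272303
barrel_mid 0.82 1131 [ 0.53544102 -0.23592496] -116.32066291420013 -0.1214485738701982 0.11310517241470043
syringe 0.69 973 [ 0.53749761 -0.22844204] 62.35179745305585 -0.1271600254331447 0.12591735856798675
barrel_mid 0.86 972 [ 0.53758868 -0.22848827] 62.187242885450786 -0.1272421417943927 0.12462228087303887
```

Request:
{"fn": "drive_tool", "kwargs": {"angular": [[0,0,-0.131],[0,0,-0.131],[0,0,-0.131],[0,0,-0.131],[0,0,-0.131],[0,0,-0.131],[0,0,0],[0,0,0],[0,0,0],[0,0,0],[0,0,0],[0,0,0],[0,0,0],[0,0,0],[0,0,0],[0,0,0],[0,0,0],[0,0,0],[0,0,0],[0,0,0]], "delta_pos": [[0,0,0],[0,0,0],[0,0,0],[0,0,0],[0,0,0],[0,0,0],[2.0,0.5,0],[4.1,1.1,0],[4.1,1.1,0],[4.1,1.1,0],[4.1,1.1,0],[4.1,1.1,0],[4.1,1.1,0],[4.1,1.1,0],[4.1,1.1,0],[4.1,1.1,0],[4.1,1.1,0],[4.0,1.1,0],[3.9,1.0,0],[0,0,0]], "gripper": [8.7,8.7,8.7,8.7,8.7,8.7,8.7,8.7,8.7,8.7,8.7,8.7,8.7,8.7,8.7,8.7,8.7,8.7,8.7,8.7]}}

```text
time_s: 3.4
tool_pos: [0.5586, -0.2122, 0.2369]
tool_rot: [180.0, -0.3, 64.1]
force: [-0.7, 0.0, 0.9]
grip_width: 0.0868
grasp_force: 0.0
```

Request:
{"fn": "drive_tool", "kwargs": {"angular": [[0,0,0],[0,0,0],[0,0,0],[0,0,0]], "delta_pos": [[0,0,4],[0,0,4],[0,0,3],[0,0,0]], "gripper": [8.7,8.7,8.7,8.7]}}

```text
time_s: 3.8
tool_pos: [0.5512, -0.2195, 0.122]
tool_rot: [-179.5, 0.0, 63.5]
force: [-0.9, 0.2, 0.0]
grip_width: 0.087
grasp_force: 0.0
```

```bash
cat >> h.py <<'E'
def totool(d):
    o=telemetry.get_obs(); Rt=R.from_euler('xyz',o["tool_rot"],degrees=True).as_matrix()
    return np.round(Rt.T@np.array(d)*100,2)
E
python3 - <<'E'
from h import *
o=telemetry.get_obs(); print(o["time_s"],o["tool_pos"],o["tool_rot"],o["qpos"])
print("to grip cm",totool(np.array([.527,-.252,.025])-o["tool_pos"]))
c=eyes.read_camera("scene"); a=c["pixels"][120:270,140:340,::-1]; cv2.imwrite("pics/s1.png",cv2.resize(a,(800,600),interpolation=2))
E
```

```text
3.8 [ 0.5511731  -0.21952745  0.12198626] [-1.79473307e+02  2.82214338e-02  6.34655620e+01] [ 42.97609209  18.94713351 -28.37921278  98.12028661   9.65630321
  65.9085754  -14.67798768]
to grip cm [-3.98 -0.62  9.71]
```

View pics/s1.png

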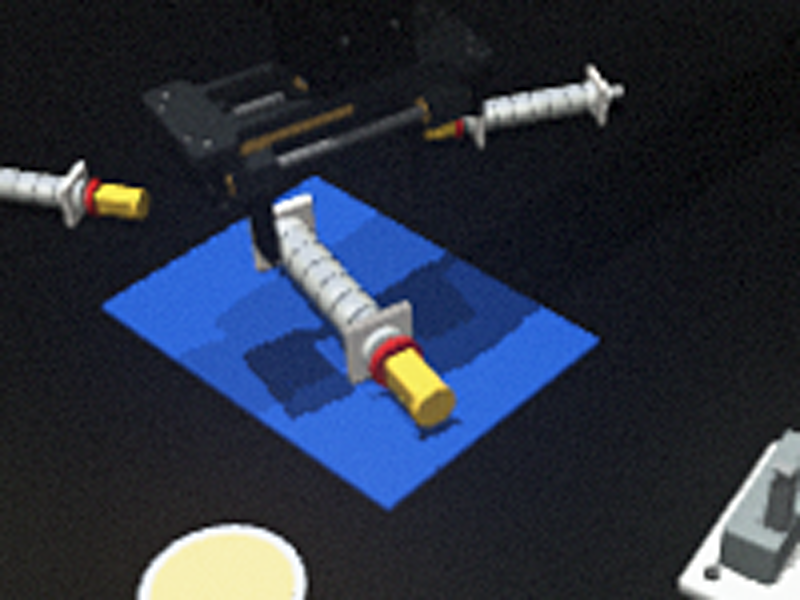

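The gripper is over the largest syringe, whose handle shows at crop (420,385). It still needs to go 4 cm towards the nozzle and then down.

Request:
{"fn": "drive_tool", "kwargs": {"angular": [[0,0,0],[0,0,0],[0,0,0],[0,0,0],[0,0,0]], "delta_pos": [[-2,-0.3,1],[-2,-0.3,2],[0,0,2.5],[0,0,0.5],[0,0,0]], "gripper": [8.7,8.7,8.7,8.7,8.7]}}

```text
time_s: 4.35
tool_pos: [0.5324, -0.2541, 0.0678]
tool_rot: [179.9, -0.0, 63.5]
force: [0.7, 0.3, -0.5]
grip_width: 0.0871
grasp_force: 0.0
```

Run:
```python
from h import *
o=telemetry.get_obs(); print(o["time_s"],o["tool_pos"],o["tool_rot"])
print("to grip cm",totool(np.array([.527,-.252,.025])-o["tool_pos"]))
c=eyes.read_camera("scene"); a=c["pixels"][120:270,140:340,::-1].copy()
im=cv2.resize(a,(800,600),interpolation=2)
for w in([.527,-.252,.045],[.527-.064*.446,-.252-.064*.895,.045],[.527+.064*.446,-.252+.064*.895,.045]):
    p=(w2px(c,w)-[140,120])*4; cv2.circle(im,tuple(int(v) for v in p),4,(0,255,0),-1)
cv2.imwrite("pics/s2.png",im)
```

```text
4.35 [ 0.53235739 -0.25412233  0.06777624] [ 1.79944294e+02 -2.37705182e-02  6.35285085e+01]
to grip cm [-0.05 -0.58  4.28]
```

View pics/s2.png

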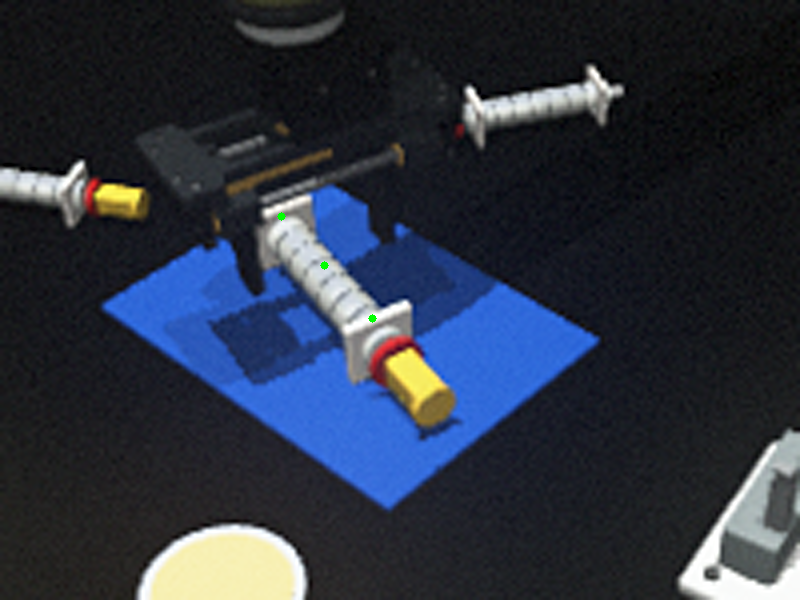

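The predicted ridge points (282,217), (325,265) and (372,318) lie on the barrel, and the fingers straddle it. I'll descend and grip.

Request:
{"fn": "drive_tool", "kwargs": {"angular": [[0,0,0],[0,0,0],[0,0,0],[0,0,0],[0,0,0],[0,0,0],[0,0,0],[0,0,0],[0,0,0],[0,0,0],[0,0,0],[0,0,0]], "delta_pos": [[0,-0.5,1.5],[0,0,1.5],[0,0,1.0],[0,0,0.3],[0,0,0],[0,0,0],[0,0,0],[0,0,0],[0,0,0],[0,0,0],[0,0,0],[0,0,0]], "gripper": [8.7,8.7,8.7,8.7,8.7,2.4,2.4,2.4,2.4,2.4,2.4,2.4], "squeeze": 25}}

```text
time_s: 5.6
tool_pos: [0.5271, -0.2524, 0.0236]
tool_rot: [180.0, 0.0, 63.5]
force: [1.6, -0.2, -0.2]
grip_width: 0.0389
grasp_force: 0.0
```

Request:
{"fn": "drive_tool", "kwargs": {"angular": [[0,0,0],[0,0,0],[0,0,0],[0,0,0],[0,0,0],[0,0,0],[0,0,0],[0,0,0],[0,0,0],[0,0,-0.11],[0,0,-0.11],[0,0,-0.11],[0,0,-0.11],[0,0,0],[0,0,0]], "delta_pos": [[0,0,0],[0,0,0],[0,0,0],[0,0,-0.5],[0,0,-1.5],[0,0,-3],[0,0,-3],[0,0,-3],[0,0,-2],[0,0,-1],[0,0,0],[0,0,0],[0,0,0],[0,0,0],[0,0,0]], "gripper": [2.4,2.4,2.4,2.4,2.4,2.4,2.4,2.4,2.4,2.4,2.4,2.4,2.4,2.4,2.4]}}

```text
time_s: 7.1
tool_pos: [0.527, -0.2523, 0.1641]
tool_rot: [180.0, 0.0, 88.6]
force: [0.2, 1.1, -3.1]
grip_width: 0.0295
grasp_force: 25.0
```

Run:
```python
from h import *
o=telemetry.get_obs(); print(o["time_s"],o["tool_pos"],o["tool_rot"],o["qpos"],o["grip_width"],o["grasp_force"])
print("to seat cm",totool(np.array([.5602,.1454,.155])-o["tool_pos"]))
```

```text
7.1 [ 0.52702775 -0.25233281  0.16409218] [1.79986900e+02 1.70735802e-02 8.85867699e+01] [ 49.70606963  15.62124882 -31.21386242  97.27175188   8.58246913
  69.47456323  14.99968958] 0.029454513490569885 24.99671470373869
to seat cm [39.84  2.34  0.9 ]
```

Request:
{"fn": "drive_tool", "kwargs": {"angular": [[0,0,0],[0,0,0],[0,0,0],[0,0,0],[0,0,0],[0,0,0],[0,0,0],[0,0,0],[0,0,0],[0,0,0],[0,0,0],[0,0,0],[0,0,0],[0,0,0],[0,0,0],[0,0,0],[0,0,0],[0,0,0]], "delta_pos": [[1,0.06,0],[2,0.12,0],[3,0.18,0],[3,0.18,0],[3,0.18,0],[3,0.18,0],[3,0.18,0],[3,0.18,0],[3,0.18,0],[3,0.18,0],[3,0.18,0],[3,0.18,0],[3,0.18,0],[2,0.12,0],[1,0.06,0],[0.8,0.05,0],[0,0,0],[0,0,0]], "gripper": [2.4,2.4,2.4,2.4,2.4,2.4,2.4,2.4,2.4,2.4,2.4,2.4,2.4,2.4,2.4,2.4,2.4,2.4]}}

```text
time_s: 8.9
tool_pos: [0.5598, 0.1438, 0.1634]
tool_rot: [-180.0, 0.1, 88.7]
force: [-0.3, -0.5, -3.4]
grip_width: 0.0295
grasp_force: 25.0
```

Run:
```python
from h import *
o=telemetry.get_obs(); print(o["time_s"],o["tool_pos"],o["tool_rot"])
print("to seat cm",totool(np.array([.5602,.1454,.065])-o["tool_pos"]))
for n in("top","scene"):
    c=eyes.read_camera(n); mk=masks(c); z=o["tool_pos"][2]+.005
    for k,off in(("yellow",.116),("red",.09)):
        g=w2px(c,[o["tool_pos"][0],o["tool_pos"][1]+off,z])
        try:
            b,ce=blob(mk[k],g,25); print(n,k,px2w(c,ce,z),b.sum())
        except ValueError: print(n,k,"none")
    C=np.array([.56205,.22537,0]); ux=np.array([-.0224,-.9997,0]); uy=np.array([.9997,-.0224,0])
    im=c["pixels"][...,::-1].copy(); f=5
    x0,y0,w,hh=(70,130,160,120) if n=="top" else (310,200,160,120)
    im=cv2.resize(im[y0:y0+hh,x0:x0+w],(w*f,hh*f),interpolation=2)
    for a in(.024,.036,.124,.136):
        for y,zz in((-.019,.07),(.019,.07)):
            p=(w2px(c,C+a*ux+y*uy+[0,0,zz])-[x0,y0])*f+f/2; cv2.circle(im,tuple(int(v) for v in p),3,(0,255,0),-1)
    for a in(-.17,.17):
        for y in(-.065,.065):
            p=(w2px(c,C+a*ux+y*uy+[0,0,.012])-[x0,y0])*f+f/2; cv2.circle(im,tuple(int(v) for v in p),3,(255,0,255),-1)
    cv2.imwrite(f"pics/c_{n}.png",im)
```

```text
8.9 [0.55983562 0.14381471 0.16336111] [-1.79981865e+02  6.04579811e-02  8.86558439e+01]
to seat cm [0.17 0.04 9.84]
top yellow none
top red none
scene yellow [0.56171755 0.26307183 0.16836111] 384
scene red [0.55867687 0.2355245  0.16836111] 67
```

View pics/c_scene.png

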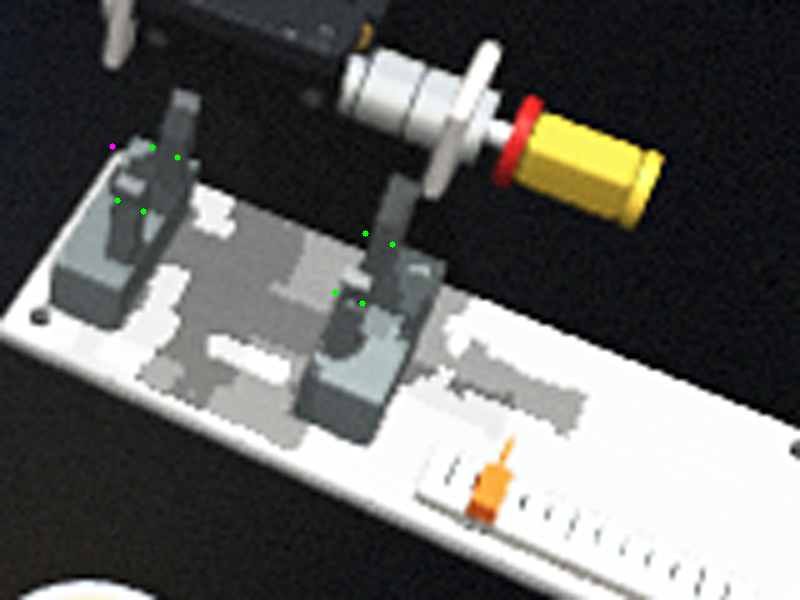

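View pics/c_top.png

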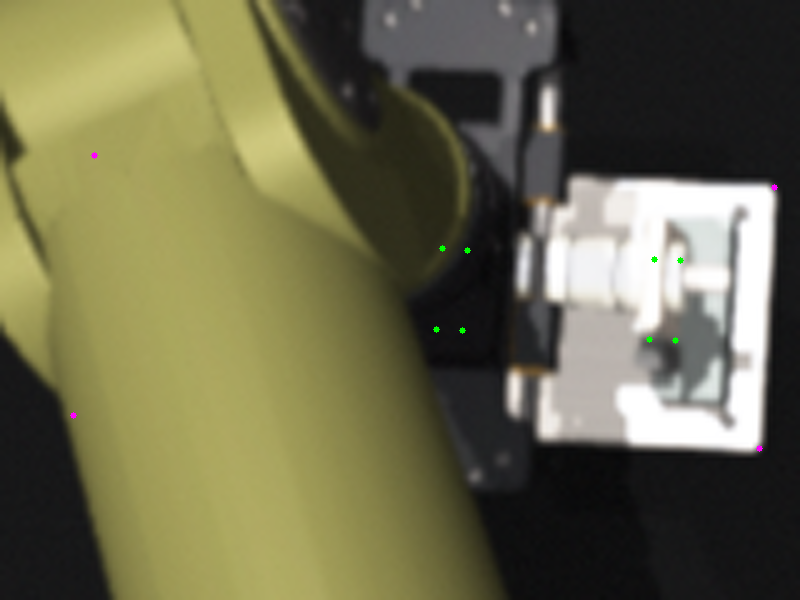

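The scene crop shows the syringe above the cradle, handle on the scale side, with the red disc at crop (517,140). My predicted cheek marks sit about 10 px left of the cheeks, roughly 3–4 mm, so I'll cross-check the cradle pose with both original images.

Run:
```python
from h import *
from scipy.optimize import least_squares
T=eyes.read_camera("top"); S=eyes.read_camera("scene")
out={}
def quad(m):
    cn=max(cv2.findContours(m.astype(np.uint8),0,1)[0],key=cv2.contourArea); cn=cv2.convexHull(cn)
    return cn[:,0].astype(float)
def fit(c,img,box,thr):
    x0,y0,x1,y1=box; m=np.zeros((420,560),bool); m[y0:y1,x0:x1]=img[y0:y1,x0:x1].max(-1)>thr
    m,_=blob(m); m=cv2.morphologyEx(m.astype(np.uint8),cv2.MORPH_CLOSE,np.ones((5,5)))
    P=np.array([px2w(c,p,.012)[:2] for p in quad(m)])
    return P
top=cv2.imread("pics/top0.png"); sc=cv2.imread("pics/scene0.png")
P=fit(T,top,(75,150,235,230),130); r=cv2.minAreaRect(P.astype(np.float32)); print("top",r)
# scene: plate side faces visible on near sides; print approx corners
m=np.zeros((420,560),bool); m[220:345,300:490]=sc[220:345,300:490].max(-1)>150; m,_=blob(m)
h=cv2.convexHull(max(cv2.findContours(m.astype(np.uint8),0,1)[0],key=cv2.contourArea)); ap=cv2.approxPolyDP(h,4,True)[:,0]
print("scene poly",[(tuple(p),np.round(px2w(S,p,.012)[:2],4)) for p in ap.tolist()])
C=np.array([.56205,.22537,0]); ux=np.array([-.0224,-.9997,0]); uy=np.array([.9997,-.0224,0])
for a in(-.17,.17):
    for y in(-.065,.065): print("pred scene",np.round(w2px(S,C+a*ux+y*uy+[0,0,.012]),1))
# pedestals in top0: upscaled crop + predicted
im=cv2.resize(sc[215:345,300:490],None,fx=4,fy=4,interpolation=2)
for a in(-.17,.17):
    for y in(-.065,.065):
        p=(w2px(S,C+a*ux+y*uy+[0,0,.012])-[300,215])*4+2; cv2.circle(im,tuple(int(v) for v in p),3,(255,0,255),-1)
t=cv2.resize(top[150:230,150:235],None,fx=4,fy=4,interpolation=2)
for a in(.024,.036,.124,.136):
    for y in(-.019,.019):
        p=(w2px(S,C+a*ux+y*uy+[0,0,.046])-[300,215])*4+2; cv2.circle(im,tuple(int(v) for v in p),2,(0,255,0),-1)
        p=(w2px(T,C+a*ux+y*uy+[0,0,.046])-[150,150])*4+2; cv2.circle(t,tuple(int(v) for v in p),2,(0,255,0),-1)
big=np.zeros((600,800,3),np.uint8); big[:520,:760]=im; 
cv2.imwrite("pics/ped_s.png",big); cv2.imwrite("pics/ped_t.png",cv2.resize(t,None,fx=2,fy=1.85))
```

```text
top ((0.5614409446716309, 0.22532348334789276), (0.3418330252170563, 0.13290168344974518), 88.67304229736328)
scene poly [((310, 264), array([0.6209, 0.0575])), ((339, 228), array([0.4822, 0.0709])), ((473, 287), array([0.5029, 0.3885])), ((477, 293), array([0.5149, 0.3983])), ((466, 337), array([0.6322, 0.3951]))]
pred scene [477.2 287.9]
pred scene [465.4 336.1]
pred scene [332.  228.7]
pred scene [308.1 264.1]
```

View pics/ped_s.png

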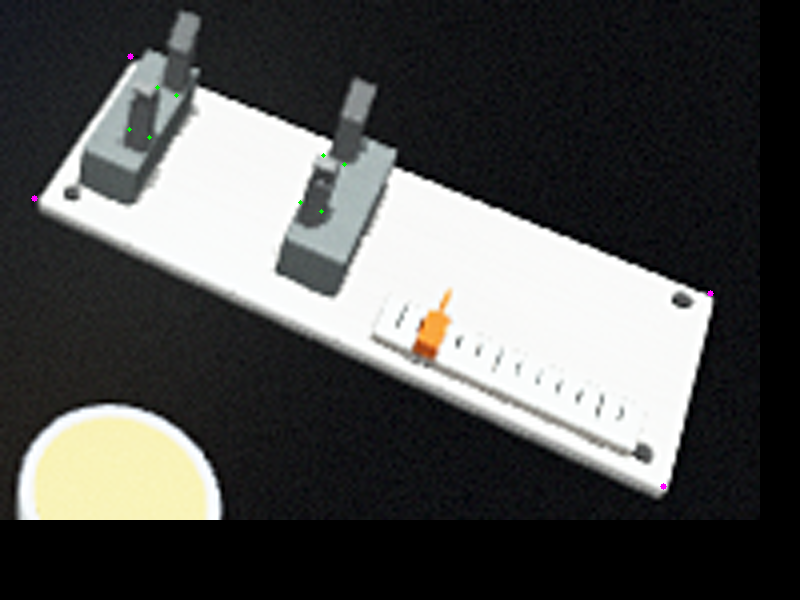

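View pics/ped_t.png

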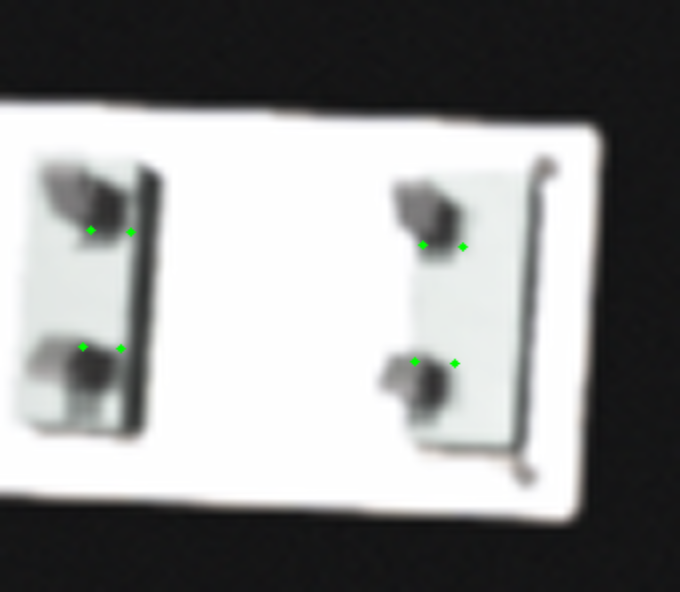

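In the top crop the predicted cheek bases agree laterally to under 1 mm. Along the axis the cradle sits about 1.5 mm further towards +y. I'll shift +0.2 cm and descend in stages.

Request:
{"fn": "drive_tool", "kwargs": {"angular": [[0,0,0],[0,0,0],[0,0,0],[0,0,0],[0,0,0],[0,0,0],[0,0,0],[0,0,0],[0,0,0],[0,0,0]], "delta_pos": [[0.2,0,1],[0,0,2],[0,0,2],[0,0,1],[0,0,1],[0,0,1],[0,0,0.8],[0,0,0.5],[0,0,0],[0,0,0]], "gripper": [2.4,2.4,2.4,2.4,2.4,2.4,2.4,2.4,2.4,2.4]}}

```text
time_s: 10.1
tool_pos: [0.5601, 0.1472, 0.0708]
tool_rot: [180.0, -0.0, 88.7]
force: [0.6, 0.4, -2.9]
grip_width: 0.0292
grasp_force: 25.0
```

Request:
{"fn": "drive_tool", "kwargs": {"angular": [[0,0,0],[0,0,0],[0,0,0],[0,0,0]], "delta_pos": [[0,0,0.3],[0,0,0.3],[0,0,0.1],[0,0,0]], "gripper": [2.4,2.4,2.4,2.4]}}

```text
time_s: 10.5
tool_pos: [0.5599, 0.1469, 0.0636]
tool_rot: [180.0, 0.0, 88.7]
force: [-0.1, -1.5, -1.5]
grip_width: 0.0287
grasp_force: 25.0
```

```bash
cat > look.py <<'E'
from h import *
o=telemetry.get_obs(); print(o["time_s"],o["tool_pos"],o["force"],o["grip_width"])
S=eyes.read_camera("scene"); mk=masks(S)
for k in("yellow","red"):
    b,ce=blob(mk[k],w2px(S,[.562,.25,.07]),35); print(k,ce,px2w(S,ce,.07),b.sum())
E
python3 look.py
```

```text
10.5 [0.55992761 0.14689459 0.06363529] [-0.08094841 -1.47947123 -1.54682264] 0.02871418875113111
yellow [415.46451613 266.00967742] [0.56106057 0.26555624 0.07      ] 310
red [402.98 260.22] [0.55871249 0.23893715 0.07      ] 50
```

Request:
{"fn": "drive_tool", "kwargs": {"angular": [[0,0,0],[0,0,0],[0,0,0],[0,0,0],[0,0,0],[0,0,0],[0,0,0],[0,0,0],[0,0,0],[0,0,0],[0,0,0],[0,0,0],[0,0,0],[0,0,0],[0,0,0]], "delta_pos": [[0,0,0],[0,0,0],[0,0,0],[0,0,0],[0,0,0],[0,0,-0.5],[0,0,-2],[0,0,-3],[0,0,-3],[0,0,-0.5],[3,0,0],[4,0,0],[3.4,0,0],[1,0,0],[0,0,0]], "gripper": [5.5,5.5,5.5,5.5,5.5,5.5,5.5,5.5,5.5,5.5,5.5,5.5,5.5,5.5,5.5]}}

```text
time_s: 12.05
tool_pos: [0.5613, 0.2631, 0.1531]
tool_rot: [-179.9, -0.0, 89.0]
force: [0.3, -0.8, -0.3]
grip_width: 0.0552
grasp_force: 0.0
```

```bash
python3 look.py
python3 - <<'E'
from h import *
for n in("scene",):
    c=eyes.read_camera(n); im=c["pixels"][200:320,310:470,::-1]; cv2.imwrite("pics/seat.png",cv2.resize(im,(800,600),interpolation=2))
# pointer tip from earlier pictures
T=eyes.read_camera("top"); S=c
C=np.array([.56175,.2263]); ux=np.array([-.0224,-.9997]); uy=np.array([.9997,-.0224])
for cc,f in((T,"top0"),(S,"scene0")):
    d=dict(pixels=cv2.imread(f"pics/{f}.png")[...,::-1].copy()); h=hsv(d)
    m=(h[...,0]>=6)&(h[...,0]<=24)&(h[...,1]>70)&(h[...,2]>100)
    m,_=blob(m,(135,170) if f=="top0" else (408,298),25)
    W=np.array([(px2w(cc,(x,y),.034)[:2]-C) for y,x in zip(*np.where(m))]); wt=h[...,1][m]
    a=W@ux; b=W@uy
    for lo in np.arange(.015,.07,.005):
        s=(b>=lo)&(b<lo+.005)
        if s.any(): print(f,round(lo,3),s.sum(),"a=%.4f"%np.average(a[s],weights=wt[s]))
E
```

```text
12.05 [0.56126304 0.263106   0.15309928] [ 0.29750594 -0.81841597 -0.25063264] 0.05521472975882332
yellow [415.52054795 266.48972603] [0.56225998 0.26597582 0.07      ] 292
red [402.95555556 260.17777778] [0.5586255  0.23886137 0.07      ] 45
top0 0.02 1 a=-0.0444
top0 0.025 5 a=-0.0451
top0 0.03 6 a=-0.0448
top0 0.035 9 a=-0.0436
top0 0.04 8 a=-0.0429
top0 0.045 6 a=-0.0421
top0 0.05 2 a=-0.0391
top0 0.055 6 a=-0.0445
top0 0.06 6 a=-0.0458
scene0 0.02 1 a=-0.0483
scene0 0.025 4 a=-0.0483
scene0 0.03 3 a=-0.0482
scene0 0.035 3 a=-0.0476
scene0 0.04 9 a=-0.0486
scene0 0.045 13 a=-0.0476
scene0 0.05 13 a=-0.0477
scene0 0.055 11 a=-0.0479
scene0 0.06 13 a=-0.0476
scene0 0.065 13 a=-0.0479
scene0 0.07 2 a=-0.0473
```

View pics/seat.png

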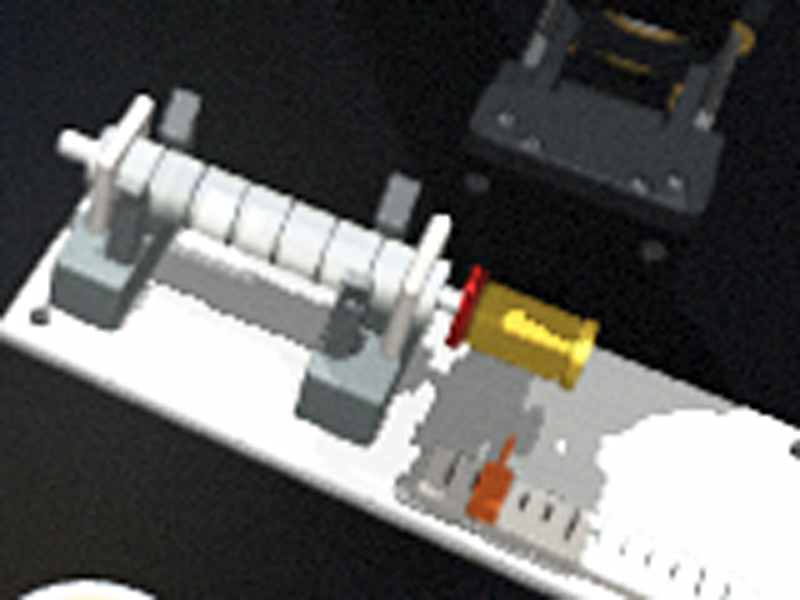

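The syringe lies between the cheeks with both flanges on the pedestals, and the plunger is home. The red disc is at crop (467,305) and the pointer tip at (513,440). From the scene camera the disc needs to shift about 35.5 mm. Next I'll go down to the handle.

Request:
{"fn": "drive_tool", "kwargs": {"angular": [[0,0,0],[0,0,0],[0,0,0],[0,0,0],[0,0,0],[0,0,0]], "delta_pos": [[0,0,2],[0,0,2],[0,0,0.5],[0,0,0],[0,0,0],[0,0,0]], "gripper": [5.5,5.5,5.5,5.5,5.5,5.5]}}

```text
time_s: 12.8
tool_pos: [0.5631, 0.2611, 0.1097]
tool_rot: [179.9, -0.0, 88.7]
force: [-0.5, 0.4, 0.2]
grip_width: 0.0548
grasp_force: 0.0
```

Run:
```python
from h import *
o=telemetry.get_obs(); print(o["tool_pos"],o["tool_rot"],totool(np.array([.5625,.2615,.066])-o["tool_pos"]))
```

```text
[0.56305918 0.26109072 0.10972321] [ 1.79898075e+02 -3.17236713e-02  8.87139928e+01] [ 0.04 -0.06  4.37]
```

Request:
{"fn": "drive_tool", "kwargs": {"angular": [[0,0,0],[0,0,0],[0,0,0],[0,0,0],[0,0,0],[0,0,0],[0,0,0],[0,0,0],[0,0,0],[0,0,0],[0,0,0],[0,0,0]], "delta_pos": [[0,0,1.5],[0,0,1.5],[0,0,1.0],[0,0,0.4],[0,0,0],[0,0,0],[0,0,0],[0,0,0],[0,0,0],[0,0,0],[0,0,0],[0,0,0]], "gripper": [5.5,5.5,5.5,5.5,5.5,5.5,1.6,1.6,1.6,1.6,1.6,1.6], "squeeze": 30}}

```text
time_s: 14.0
tool_pos: [0.5624, 0.261, 0.0646]
tool_rot: [180.0, 0.0, 88.7]
force: [0.7, -0.7, 0.4]
grip_width: 0.0213
grasp_force: 30.0
```

Request:
{"fn": "drive_tool", "kwargs": {"angular": [[0,0,0],[0,0,0],[0,0,0]], "delta_pos": [[0,0,0],[0,0,0],[0,0,0]], "gripper": [1.6,1.6,1.6]}}

```text
time_s: 14.3
tool_pos: [0.5624, 0.261, 0.0646]
tool_rot: [180.0, 0.0, 88.7]
force: [-0.2, -0.1, -0.0]
grip_width: 0.0219
grasp_force: 30.0
```

```bash
python3 look.py
```

```text
14.3 [0.56244377 0.26099227 0.06461215] [-0.20730988 -0.09450093 -0.04595137] 0.02192207145987819Traceback (most recent call last):
  File "look.py", line 5, in <module>
    b,ce=blob(mk[k],w2px(S,[.562,.25,.07]),35); print(k,ce,px2w(S,ce,.07),b.sum())
         ~~~~^^^^^^^^^^^^^^^^^^^^^^^^^^^^^^^^^
  File "h.py", line 17, in blob
    i=max(ok,key=lambda i:s[i,4]); return l==i,ce[i]
ValueError: max() iterable argument is empty
```

Request:
{"fn": "drive_tool", "kwargs": {"angular": [[0,0,0],[0,0,0],[0,0,0],[0,0,0],[0,0,0],[0,0,0],[0,0,0],[0,0,0],[0,0,0],[0,0,0],[0,0,0],[0,0,0],[0,0,0],[0,0,0],[0,0,0],[0,0,0]], "delta_pos": [[0.1,0,0],[0.2,0,0],[0.2,0,0],[0.2,0,0],[0.2,0,0],[0.2,0,0],[0.2,0,0],[0.2,0,0],[0.2,0,0],[0.2,0,0],[0.2,0,0],[0.2,0,0],[0.2,0,0],[0.2,0,0],[0.1,0,0],[0,0,0]], "gripper": [1.6,1.6,1.6,1.6,1.6,1.6,1.6,1.6,1.6,1.6,1.6,1.6,1.6,1.6,1.6,1.6]}}

```text
time_s: 15.95
tool_pos: [0.5631, 0.2876, 0.0644]
tool_rot: [-180.0, 0.1, 88.7]
force: [0.1, -5.4, 4.0]
grip_width: 0.0214
grasp_force: 30.0
```

Run:
```python
from h import *
S=eyes.read_camera("scene"); o=telemetry.get_obs(); print(o["time_s"],o["tool_pos"],o["force"],o["grip_width"])
im=S["pixels"][200:320,310:470,::-1]; cv2.imwrite("pics/draw1.png",cv2.resize(im,(800,600),interpolation=2))
g=w2px(S,[.562,.2389+.028,.07]); print("expected red",g)
h=hsv(S); m=((h[...,0]<7)|(h[...,0]>170))&(h[...,1]>110)&(h[...,2]>50)
n,l,st,ce=cv2.connectedComponentsWithStats(m.astype(np.uint8))
for i in range(1,n):
    if st[i,4]>3 and np.hypot(*(ce[i]-g))<40: print(st[i],ce[i],px2w(S,ce[i],.07))
```

```text
16.0 [0.5631415  0.28768263 0.06443806] [-0.67598963 -5.54372196  4.46595007] 0.02131360270553239
expected red [416.0030955  266.58017875]
```

View pics/draw1.png

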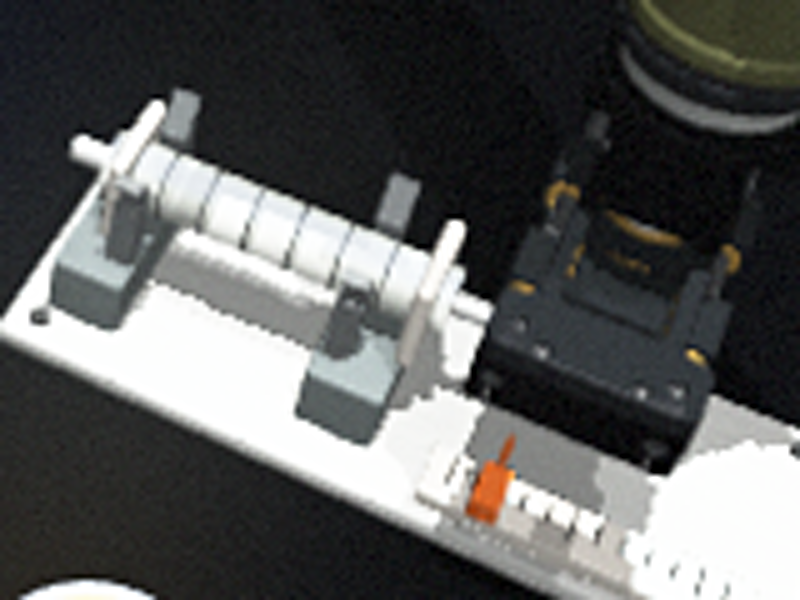

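The gripper body hides the disc, so the last part has to go by the TCP shift from home. I'll refine the needed shift from the saved seat picture with sub-pixel weighting.

Run:
```python
from h import *
S=eyes.read_camera("scene")
C=np.array([.56175,.2263]); ux=np.array([-.0224,-.9997]); uy=np.array([.9997,-.0224])
ab=lambda p,z:(lambda d:(d@ux,d@uy))(px2w(S,p,z)[:2]-C)
def raw(f): return cv2.imread(f"pics/{f}.png")[2::5,2::5].astype(float), np.array([310,200])
for f in("seat","c_scene"):
    im,o=raw(f); b,g,r=im[...,0],im[...,1],im[...,2]
    z=.07 if f=="seat" else .1684
    w=np.clip(r-g-45,0,None)*(r>70)*(g<0.55*r); 
    cc=np.array([403,260])-o if f=="seat" else np.array([413.5,228])-o
    yy,xx=np.mgrid[:im.shape[0],:im.shape[1]]
    sel=(np.hypot(xx-cc[0],yy-cc[1])<11)
    w2=np.clip(r-g-20,0,None)*sel*(g<0.6*r)
    A=[]
    for y in range(im.shape[0]):
        if w2[y].sum()>80: A.append((np.average(xx[y],weights=w2[y])+o[0],y+o[1],w2[y].sum()))
    A=np.array(A); a=np.array([ab(p[:2],z) for p in A]); print(f,"disc a per row",np.round(a[:,0]*1e3,1),"b",np.round(a[:,1]*1e3,0),"mean",np.average(a[:,0],weights=A[:,2])*1e3)
    # centroid overall
    # pointer
    cp=np.array([411,291])-o; sel=(np.abs(xx-cp[0])<5)&(np.abs(yy-cp[1])<6)
    w3=np.clip((r-b)-25,0,None)*sel
    for y in range(im.shape[0]):
        if w3[y].sum()>30: q=ab((np.average(xx[y],weights=w3[y])+o[0],y+o[1]),.034); print("  ptr row",y+o[1],np.round(np.array(q)*1e3,1),int(w3[y].sum()))
```

```text
seat disc a per row [ -9.9 -11.4 -11.8 -11.6 -11.6 -12.3 -12.2 -12.3 -12.8 -13.2 -12.9 -13.5
 -13.2 -13.5 -14.2 -13.3] b [-25. -22. -19. -16. -13. -10.  -7.  -4.  -1.   2.   5.   8.  11.  14.
  17.  20.] mean -12.370370778605073
  ptr row 287 [-47.9  24.1] 70
  ptr row 288 [-48.1  26.9] 150
  ptr row 289 [-48.4  29.6] 186
  ptr row 290 [-48.1  32.6] 168
  ptr row 291 [-48.2  35.4] 154
  ptr row 292 [-46.2  39.5] 229
  ptr row 293 [-46.4  42.2] 434
  ptr row 294 [-48.   44.1] 548
  ptr row 295 [-49.1  46.2] 589
  ptr row 296 [-49.3  48.9] 528
c_scene disc a per row [ -7.8  -8.7  -9.2  -8.8  -9.2  -9.   -9.6  -9.9  -9.6  -9.2  -9.6  -9.6
  -9.6  -9.8  -9.7 -10.1 -10.5 -11. ] b [-27. -25. -22. -18. -15. -12.  -9.  -6.  -3.   0.   3.   6.   9.  12.
  15.  18.  21.  24.] mean -9.353806573322073
  ptr row 287 [-48.3  23.8] 44
  ptr row 288 [-48.   26.9] 165
  ptr row 289 [-48.4  29.6] 212
  ptr row 290 [-47.9  32.8] 202
  ptr row 291 [-48.   35.5] 216
  ptr row 292 [-46.8  39.1] 205
  ptr row 293 [-46.4  42.2] 624
  ptr row 294 [-47.9  44.1] 797
  ptr row 295 [-49.1  46.3] 866
  ptr row 296 [-49.1  49. ] 746
```

Run:
```python
from h import *
T=eyes.read_camera("top"); im=cv2.imread("pics/top0.png").astype(float); b,g,r=im[...,0],im[...,1],im[...,2]
C=np.array([.56175,.2263]); ux=np.array([-.0224,-.9997]); uy=np.array([.9997,-.0224])
yy,xx=np.mgrid[:420,:560]
w=np.clip(r-b-25,0,None)*(abs(xx-135)<7)*(abs(yy-171)<9)
for y in range(163,180):
    if w[y].sum()>20: d=px2w(T,(np.average(xx[y],weights=w[y]),y),.034)[:2]-C; print(y,np.round([d@ux*1e3,d@uy*1e3],1),int(w[y].sum()))
# red disc on mat
w=np.clip(r-g-25,0,None)*(g<.6*r)*(np.hypot(xx-317,yy-190)<9)
p=px2w(T,(np.average(xx,weights=w),np.average(yy,weights=w)),.03)[:2]; u=np.array([np.cos(np.radians(-116.5)),np.sin(np.radians(-116.5))])
print("red",p,"offset from grasp TCP",(np.array([.5271,-.2524])-p)@u)
o=telemetry.get_obs(); print(o["time_s"],o["tool_pos"],o["force"])
```

```text
163 [-46.2  61.1] 795
164 [-45.5  58.6] 997
165 [-44.9  56.2] 1046
166 [-44.6  53.8] 1059
167 [-44.5  51.3] 1075
168 [-44.6  48.8] 1092
169 [-44.5  46.4] 1084
170 [-44.4  43.9] 1096
171 [-44.1  41.5] 1037
172 [-43.7  39. ] 740
173 [-44.4  36.5] 399
174 [-44.9  34.1] 295
175 [-45.1  31.6] 305
176 [-45.1  29.1] 297
177 [-44.9  26.7] 227
178 [-45.   24.2] 122
red [ 0.56855904 -0.17163074] offset from grasp TCP 0.09078212463840585
16.1 [0.56312013 0.28764743 0.06444026] [-0.28070263 -5.52989992  3.32530691]
```

Request:
{"fn": "drive_tool", "kwargs": {"angular": [[0,0,0],[0,0,0],[0,0,0],[0,0,0],[0,0,0],[0,0,0],[0,0,0],[0,0,0]], "delta_pos": [[0.1,0,0],[0.15,0,0],[0.15,0,0],[0.15,0,0],[0.1,0,0],[0.1,0,0],[0,0,0],[0,0,0]], "gripper": [1.6,1.6,1.6,1.6,1.6,1.6,1.6,1.6]}}

```text
time_s: 16.9
tool_pos: [0.5633, 0.2946, 0.0644]
tool_rot: [-180.0, 0.2, 88.7]
force: [-1.4, -7.3, 4.0]
grip_width: 0.0215
grasp_force: 30.0
```

Request:
{"fn": "drive_tool", "kwargs": {"angular": [[0,0,0],[0,0,0],[0,0,0],[0,0,0]], "delta_pos": [[0.07,0,0],[0.06,0,0],[0,0,0],[0,0,0]], "gripper": [1.6,1.6,1.6,1.6]}}

```text
time_s: 17.3
tool_pos: [0.5633, 0.2958, 0.0644]
tool_rot: [-180.0, 0.2, 88.7]
force: [-0.4, -7.1, 4.5]
grip_width: 0.0218
grasp_force: 30.0
```

Request:
{"fn": "drive_tool", "kwargs": {"angular": [[0,0,0],[0,0,0],[0,0,0],[0,0,0],[0,0,0],[0,0,0],[0,0,0],[0,0,0],[0,0,0],[0,0,0],[0,0,0],[0,0,0],[0,0,0],[0,0,0],[0,0,0],[0,0,0],[0,0,0],[0,0,0],[0,0,0],[0,0,0]], "delta_pos": [[0,0,0],[0,0,0],[0,0,0],[0,0,0],[0,0,0],[0,0,0],[0,0,0],[0,0,0],[0,0,0],[0,0,0],[0,0,0],[0,0,0],[0,0,0],[0,0,0],[0,0,0],[0,0,0],[0,0,0],[0,0,0],[0,0,0],[0,0,0]], "gripper": [1.6,1.6,1.6,1.6,1.6,1.6,1.6,1.6,1.6,1.6,1.6,1.6,1.6,1.6,1.6,1.6,1.6,1.6,1.6,1.6]}}

```text
time_s: 19.3
tool_pos: [0.5634, 0.2958, 0.0644]
tool_rot: [-180.0, 0.2, 88.7]
force: [-0.9, -7.6, 4.8]
grip_width: 0.0217
grasp_force: 30.0
```

Run:
```python
from h import *
S=eyes.read_camera("scene"); o=telemetry.get_obs(); print(o["time_s"],o["tool_pos"],o["force"])
r,g=[S["pixels"][...,i].astype(int) for i in(0,1)]
m=(r-g>40)&(g<.55*r); print([(x,y) for y,x in zip(*np.where(m)) if 400<x<440 and 235<y<286])
```

```text
19.35 [0.56333617 0.29577916 0.06438572] [-0.96998819 -7.54004114  4.22309775]
[]
```

Request:
{"fn": "drive_tool", "kwargs": {"angular": [[0,0,0],[0,0,0],[0,0,0],[0,0,0],[0,0,0],[0,0,0],[0,0,0],[0,0,0],[0,0,0],[0,0,0],[0,0,0],[0,0,0],[0,0,0],[0,0,0],[0,0,0],[0,0,0],[0,0,0],[0,0,0],[0,0,0],[0,0,0]], "delta_pos": [[0,0,0],[0,0,0],[-0.1,0,0],[-0.2,0,0],[-0.2,0,0],[-0.2,0,0],[-0.2,0,0],[-0.2,0,0],[-0.2,0,0],[-0.2,0,0],[-0.2,0,0],[-0.2,0,0],[-0.2,0,0],[-0.2,0,0],[-0.2,0,0],[-0.15,0,0],[-0.1,0,0],[-0.1,0,0],[0,0,0],[0,0,0]], "gripper": [1.6,1.6,1.6,1.6,1.6,1.6,1.6,1.6,1.6,1.6,1.6,1.6,1.6,1.6,1.6,1.6,1.6,1.6,1.6,1.6]}}

```text
time_s: 21.35
tool_pos: [0.5627, 0.2691, 0.0645]
tool_rot: [180.0, 0.0, 88.7]
force: [1.5, -4.7, 1.8]
grip_width: 0.0216
grasp_force: 30.0
```

Request:
{"fn": "drive_tool", "kwargs": {"angular": [[0,0,0],[0,0,0],[0,0,0],[0,0,0],[0,0,0],[0,0,0],[0,0,0],[0,0,0]], "delta_pos": [[-0.1,0,0],[-0.1,0,0],[-0.1,0,0],[-0.1,0,0],[-0.1,0,0],[-0.1,0,0],[0,0,0],[0,0,0]], "gripper": [1.6,1.6,1.6,1.6,1.6,1.6,1.6,1.6]}}

```text
time_s: 22.15
tool_pos: [0.5618, 0.2643, 0.0646]
tool_rot: [-180.0, -0.1, 88.8]
force: [-0.6, 2.4, 0.8]
grip_width: 0.0217
grasp_force: 30.0
```

Request:
{"fn": "drive_tool", "kwargs": {"angular": [[0,0,0],[0,0,0],[0,0,0],[0,0,0],[0,0,0],[0,0,0],[0,0,0],[0,0,0],[0,0,0],[0,0,0],[0,0,0],[0,0,0],[0,0,0],[0,0,0],[0,0,0],[0,0,0]], "delta_pos": [[0,0,0],[0,0,0],[0,0,0],[0,0,0],[0,0,0],[0,0,-0.5],[0,0,-2],[0,0,-3],[0,0,-3],[0,0,-3],[0,0,-3],[4,0,-2],[4,0,0],[4,0,0],[2,0,0],[0,0,0]], "gripper": [5.5,5.5,5.5,5.5,5.5,5.5,5.5,5.5,5.5,5.5,5.5,5.5,5.5,5.5,5.5,5.5]}}

```text
time_s: 23.75
tool_pos: [0.563, 0.4078, 0.2295]
tool_rot: [-179.9, -0.2, 89.1]
force: [-0.7, -0.4, -0.1]
grip_width: 0.055
grasp_force: 0.0
```

```bash
python3 look.py
python3 - <<'E'
from h import *
c=eyes.read_camera("scene"); im=c["pixels"][200:320,310:470,::-1]; cv2.imwrite("pics/end.png",cv2.resize(im,(640,480),interpolation=2))
E
```

```text
23.75 [0.56304301 0.40775158 0.22953853] [-0.71055614 -0.42596248 -0.13503343] 0.055024258753995685
yellow [417.01916933 266.2971246 ] [0.56021285 0.26853346 0.07      ] 313
red [404.63461538 260.69230769] [0.55824243 0.24229298 0.07      ] 52
```

View pics/end.png

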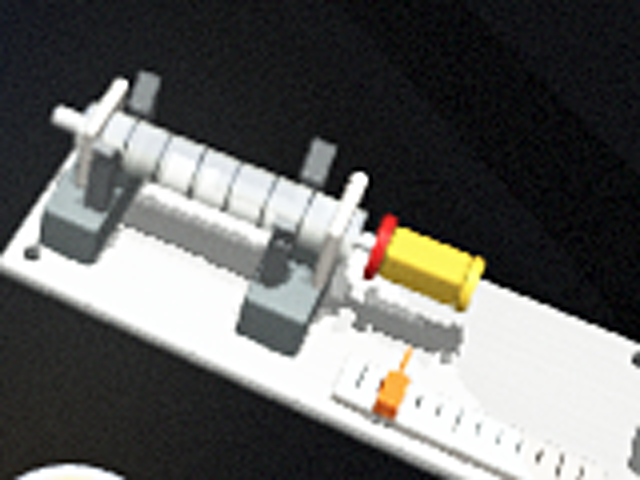

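The syringe lies seated in the cradle with the plunger home and the disc at crop (382,247). Its offset from the release TCP (22 mm) is the same as before the draw, so the grip did not slip.

```bash
python3 -c "
from cell import env
print(env.sign_off())"
```

```text
the job is handed in; nothing more can be done
None
```

The stroke check is done and handed in after about 24 s. The syringe was seated, drawn to the pointer, held about 2 s and eased back home, and now lies in the cradle. The gripper hid the red disc, so I set the draw (34.8 mm) from the arm's position. I expect it level to within 1–1.5 mm: the scene camera put the pointer at 35.7 mm, a rougher top-camera estimate at 33.6 mm, which would mean slightly past it.

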